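# Mount a ball valve on the leak-test stand and set it half open

### The arm

A 7-joint arm with a two-finger parallel gripper is mounted at the origin on a cart in front of the work surface, level with it; the furniture and walls round the work are solid. World frame = base frame: x ahead of the robot, y to its left, z up, the work surface at z = 0. Lengths are in mm, angles in rad, forces in N, time in s.
With the tool pointing down it reaches from about 425 to 825 mm from the base axis. Payload 3.6 kg.
Tool frame: the origin (TCP) lies on the centre line of the jaws, within the pads' length; the fingertips stand r.finger_overhang ahead of it and the grasp point (between the pads) lies 11 mm behind it (r.finger_overhang is the distance from the TCP to the fingertips, in mm); x points along the fingers, z is the direction in which the jaws open and shut, and the axes are right-handed (so a half turn about x gives the same grasp; the last joint's range is limited). The gripper opens to 85 mm and grips with 20 to 120 N. Pads are 22 mm wide; open, the fingers measure 114 mm over their backs; the gripper's body (76 mm by 85 mm) begins 54 mm behind the grasp point. The pads swing forward as they close: fully open they stand 13 mm farther back than shut.
Start: joints at [-1.339, 0.615, -0.013, 1.423, 0.008, 1.103, -0.04], TCP at [165.688, 628.499, 239.297] pointing down, gripper open.
Joint ranges: [-3.12, 3.12], [-0.3, 2.06], [-1.34, 1.32], [0.26, 2.42], [-1.36, 4.5], [0.01, 1.98], [-2.84, 2.84]. Speed limits (rad/s): [2.79, 2.79, 3.14, 3.14, 3.14, 3.14, 3.14].

### API

Orientations are given as a unit quaternion [w, x, y, z].
In Python, from workcell import r gives the robot as it stands. Calls block until the motion is done:
- r.move_ptp(position, orientation): joint-space move of the TCP to a pose.
- r.move_straight(position, feed=150, attitude=None, f_stop=None): straight line of the TCP; attitude=None keeps the orientation; feed is the mean speed in mm/s. With f_stop (N) it stops when the force on the tool has changed by that much, and returns True; else False.
- r.goto_joints(angles): joint-space move.
- r.open_gripper() and r.grasp(newtons=None): open the fingers fully, or close them until they stop; newtons is the grip in N (None keeps the last).
- r.hold(seconds).
- r.inverse_kinematics(position, orientation): joint angles nearest the present ones, or None.
- r.read_camera(name): name is "side" or "top" or "wrist"; returns (picture, depth): 384x512x3 uint8, red, green, blue; 384x512 float32, mm along the optical axis (not along the pixel's ray), 0 where there is no reading.
- r.get_calibration(name): a dict with "vfov" (degrees; the focal length in pixels is half the picture's height over the tangent of half this angle, whatever the lens; pixels are square), "cx", "cy" (the principal point, pixels), "dist" ([k1, k2, p1, p2, k3] as OpenCV has them; the pictures are not rectified), "R" (3x3) and "t" (3): a world point X has camera coordinates R X + t. Camera axes: x right, y down, z forward; pixel columns grow to the right and rows downward; lengths in mm; the calibration is good to about 2 mm. A picture is of the moment at which its call begins: read the wrist's pose just before it. get_calibration takes no time and is no camera call; for the wrist camera it gives the pose at the moment of the call.
A pose or a line that the arm cannot do raises r.IKError and nothing moves.
- r.finish_job(): hands the job in, once; it reports no verdict.
Readings, each from a call of its own:
- r.current_time(): time.
- r.current_joint_pos(): joint angles.
- r.current_qd(): joint speeds.
- r.current_tau(): joint torques, N m.
- r.current_tool_pos(): TCP position.
- r.current_tcp_rot(): TCP orientation.
- r.current_force(): force on the tool from outside, world axes, zero at the start.
- r.current_torque(): the same for the moment, N m.
- r.current_opening(): finger opening in mm.
Only numpy, scipy, OpenCV 4.12 (cv2) and the standard library are available. Lean on these libraries where they do the work, as an engineer would, in place of code of your own. Each camera call takes 0.05 s, during which the arm holds its last target. There are 200 camera calls.

### The job

Get the loose steel ball valve ready for its body leak test: lay it gently, stem up, in the channel of the blue and grey test stand, with the port under its red lever facing the test head (the block with the gauge), and gently slide the tailstock up by its black knob until the valve is clamped square between the two rubber seals with no gap. Then set the red lever half open, at 45 degrees to the pipe. Leave the other things on the table standing where they are.

Things in the scene. Friction and masses are not known exactly. Their poses are not given: they have to be found in the camera images.
- stand: Leak-test stand fixed to the table. Origin on the table under the middle of a clamped valve; +y along the channel to the test head (on the robot's right), +x towards the robot, z up. Grey bed plate 12 mm thick, x +-65, y -162 to 100 mm. Aluminium channel: floor at z = 30 mm, 52 mm wide inside (valve 46), walls to z = 42 and flared lips to z = 46 mm, outer half width 36, y -160 to 45 mm.
- gauge (a point): Centre of the pressure gauge on the far side of the test head, 97 mm above the table, fixed: 57 mm dial facing +x of the stand, 26 mm thick; it fills stand x -65 to -38, y 37 to 95 mm, z up to 126 mm.
- head_seal (a point): Centre of the face of the test head's fixed rubber seal (stand x 0, y 45, z 52 mm), axes parallel to the stand's; the valve port must bear on it. The test head behind it is a blue block, stand y 49 to 80 mm, half width 30, top z = 74 mm, then a short nipple to y = 112 mm, below z = 64 mm.
- tail (a joint): Tailstock: blue block with rubber seal and black knob, sliding in the channel, stiff (4 N). m: 0 fully back, 0.052 = clamping the valve against the head seal, 0.060 end stop. Its seal face is at stand y = value - 0.097, block 50 mm long behind it, top z = 71 mm. Free length between seals: 0.142 - value; the 90 mm valve needs some spare to be laid in, and the tailstock may start too far forward.
- tail_knob (a point): Middle of the tailstock's upright round black knob, 94 mm above the table; knob 27 mm diameter, z 78 to 111 mm, its axis 27 mm behind the tail seal's face.
- valve: Loose three-piece steel ball valve, 0.7 kg, standing stem up. Origin under its middle; pipe along y, 90 mm long. Square end caps 46 mm wide (x), 44 mm high, at y +-21 to 33 mm; round pipe ends 37 mm diameter to y +-45. Middle part, 42 mm wide (x), 42 mm long, 43 mm high, can be grasped from above across x. Stem at the origin; lever hub top at z = 60 mm, lever sleeve top at z = 65 mm.
- valve_port (a point): Centre of the face of the valve's +y port (45 mm from the middle, 22 mm above the underside): the port over which the open lever points, the one that goes to the test head.
- lever (a joint): Valve lever about the valve's vertical stem, friction 0.1 N m, stays where left. rad: 0 = closed, lever across the pipe along the valve's +x; 1.571 = open, lever along the pipe over the +y port; its direction in the valve's frame is (cos, sin). Half open is 0.785.
- lever_grip (a point): Grip point on the lever, 95 mm from the stem, 60 mm above the valve's underside (90 mm above the table when the valve lies in the channel). Red sleeve 19 mm wide, 9 mm high, from 49 to 125 mm from the stem. x axis points outward along the lever.
- silver_can: Silver spray can with a white cap, between the valve and the stand, 66 mm diameter, 170 mm tall, upright; origin under its middle. Bystander.
- small_can: Small white spray can at the left, 58 mm diameter, 150 mm tall, upright; origin under its middle. Bystander.
- screw_jar: Clear jar of screws with a red lid at the left, 63 mm diameter, 80 mm tall; origin under its middle. Bystander.
- tape_measure: Green tape measure at the front edge of the table, 36 x 82 x 65 mm; origin under its middle. Bystander.

How it is judged:
By the outcome, as a careful person would: the job done as asked, in the order asked, and still so for the second after the job is handed in, with the robot touching nothing.
It also fails if it takes over 70 s, if anything falls off the work surface, if the arm or the gripper's body presses on something with over 40 N, if the wrist force passes 120 N, or if a joint passes its speed limit or range.

## Working session

There is one attempt and no reset: what is moved stays moved. The work goes in short steps, each a Python script; the robot and the scene stay as the last script left them, time stands still between calls to the robot, and variables do not carry over. Pictures are saved under pics/ and viewed, about 8 in all and at most 12, crops included, and the job is handed in when it is done.

```bash
ls; mkdir -p pics; cat > h.py <<'E'
import numpy as np, cv2
from workcell import r
def cam(n):
    c=r.get_calibration(n); p,d=r.read_camera(n)
    return np.array(p),np.array(d),c
def K(c):
    f=192/np.tan(np.radians(c['vfov'])/2); return np.array([[f,0,c['cx']],[0,f,c['cy']],[0,0,1.]])
def world(d,c):
    h,w=d.shape; u,v=np.meshgrid(np.arange(w),np.arange(h))
    n=cv2.undistortPoints(np.stack([u,v],-1).reshape(-1,1,2).astype(float),K(c),np.array(c['dist'],float)).reshape(h,w,2)
    P=np.dstack([n,np.ones((h,w))])*d[...,None]
    W=(P-np.array(c['t']))@np.array(c['R']); W[d<=0]=np.nan
    return W
def ray(uv,c,z):
    n=cv2.undistortPoints(np.array(uv,float).reshape(-1,1,2),K(c),np.array(c['dist'],float)).reshape(-1,2)
    R=np.array(c['R']);o=-R.T@np.array(c['t']);D=np.c_[n,np.ones(len(n))]@R
    return o+D*((z-o[2])/D[:,2:])
def save(p,name,crop=None,k=1):
    q=p[...,::-1]
    if crop: q=q[crop[0]:crop[1],crop[2]:crop[3]]
    cv2.imwrite('pics/'+name,cv2.resize(q,None,fx=k,fy=k,interpolation=cv2.INTER_CUBIC))
E
python3 - <<'E'
from h import *
for n in('top','side'):
    p,d,c=cam(n); save(p,n+'0.png',k=1.5); np.savez(n+'0.npz',p=p,d=d,c=c)
    print(n,-np.array(c['R']).T@np.array(c['t']))
print(r.finger_overhang,r.current_time(),r.current_tool_pos(),r.current_tcp_rot(),r.current_force())
E
```

```text
pics
top [ 124.09518687  -11.69141702 1676.78576437]
side [ 259.02360286 1064.37217393 1100.03231291]
8.0 0.1 [165.51179147 627.87167255 238.23838108] [ 0.55944718 -0.43211039  0.56076616  0.43109254] [-0.1139897   1.39696208 -0.33417437]
```

View pics/top0.png

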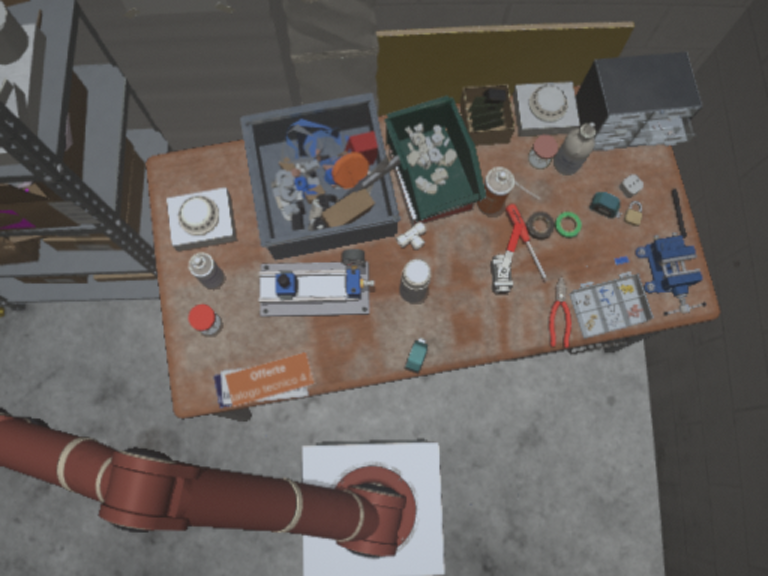

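View pics/side0.png

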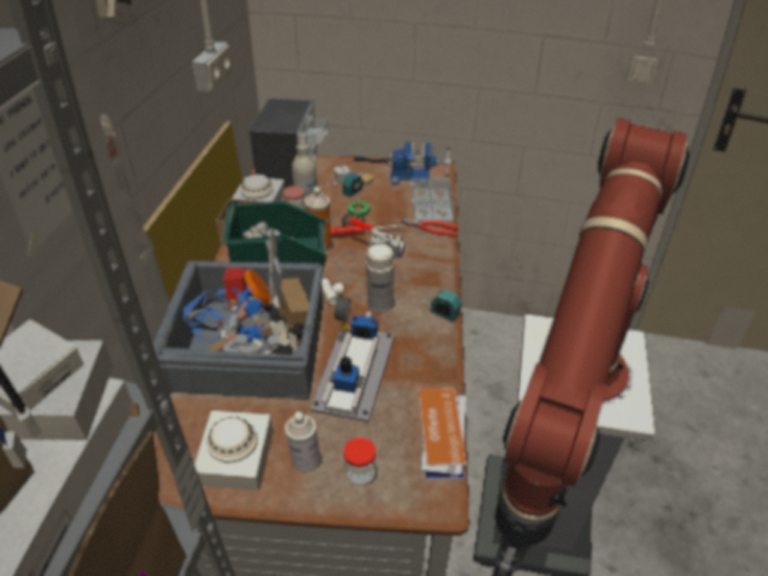

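The top view shows the stand at (315,288), with the test head on its right at (355,280) and the tailstock knob at (286,285). The valve is at (503,272), its red lever pointing to (517,210). The silver can is at (416,280), between valve and stand, and the tape measure at (416,354). The side view agrees.

```bash
python3 - <<'E'
from h import *
z=np.load('top0.npz',allow_pickle=True); p,d,c=z['p'],z['d'],z['c'].item()
W=world(d,c); hsv=cv2.cvtColor(p,cv2.COLOR_RGB2HSV)
def blob(name,m,box):
    b=np.zeros(m.shape,bool); x0,x1,y0,y1=[int(v/1.5) for v in box]; b[y0:y1,x0:x1]=1
    m=m&b; v,u=np.nonzero(m); q=W[m]; 
    print(name,m.sum(),u.mean()*1.5,v.mean()*1.5,np.nanmedian(q,0).round(1),'zmax',np.nanpercentile(q[:,2],95).round(1)); return m,q
H,S,V=hsv[...,0],hsv[...,1],hsv[...,2]
blue=(H>100)&(H<130)&(S>120)
red=((H<6)|(H>172))&(S>150)
mk,q=blob('blue tail',blue,(268,305,262,305))
mk,q=blob('blue head',blue,(335,372,255,305))
mk,q=blob('knob',V<50,(275,298,268,300))
m,q=blob('lever',red,(495,530,195,260)); v,u=np.nonzero(m)
L=ray(np.c_[u,v],c,60); a=cv2.fitLine(L[:,:2].astype(np.float32),cv2.DIST_L2,0,.01,.01).ravel();print('lever line',a, 'ext',L[:,:2].min(0),L[:,:2].max(0))
zz=W[...,2]
print('table z',np.nanmedian(zz[200:215,230:260]))
for nm,bx,h in(('silver',(398,435,255,305),120),('small',(185,225,250,292),110),('jar',(188,222,300,338),60),('tape',(400,432,335,375),40),('valve',(488,520,245,297),25)):
    mk,q=blob(nm,zz>h,bx)
# bed plate: z 6..20, gray
mk,q=blob('bed',(zz>5)&(zz<22)&(S<60),(250,378,255,325))
v,u=np.nonzero(mk); B=ray(np.c_[u,v],c,12)[:,:2].astype(np.float32); R=cv2.minAreaRect(B); print(R,cv2.boxPoints(R))
save(p,'crop0.png',(120,240,150,370),3.6)
E
```

```text
blue tail 76 285.75 284.88157894736844 [511.5 180.6  71.8] zmax 80.1
blue head 104 352.3846153846154 281.9711538461538 [516.7  29.9  75. ] zmax 80.3
knob 5 285.29999999999995 283.79999999999995 [509.7 182.5 100.9] zmax 108.6
lever 191 516.1649214659686 229.6649214659686 [ 639.5 -365.1   57.8] zmax 68.4
lever line [ 9.9870837e-01 -5.0809767e-02  6.3874872e+02 -3.6443408e+02] ext [ 590.59934526 -391.28663562] [ 700.33316447 -338.88601759]
table z 3.4369643033318504
silver 339 415.56637168141594 274.4778761061947 [ 507.6 -111.3  167.1] zmax 173.7
small 210 200.43571428571425 264.12857142857143 [555.8 373.2 121.3] zmax 148.0
jar 270 200.97777777777776 317.19444444444446 [443.3 380.4  79.4] zmax 86.2
tape 191 415.87696335078533 355.73560209424085 [ 342.5 -110.5   60.8] zmax 68.8
valve 338 502.73520710059177 270.0887573964497 [ 541.3 -327.2   44.5] zmax 61.8
bed 1162 312.5240963855422 294.0077452667814 [483.  132.4  12.5] zmax 19.2
((522.0316162109375, 129.11500549316406), (167.65921020507812, 305.22796630859375), 0.6405797004699707) [[436.501    280.78223 ]
 [439.91348  -24.426655]
 [607.56226  -22.552216]
 [604.1498   282.65668 ]]
```

View pics/crop0.png

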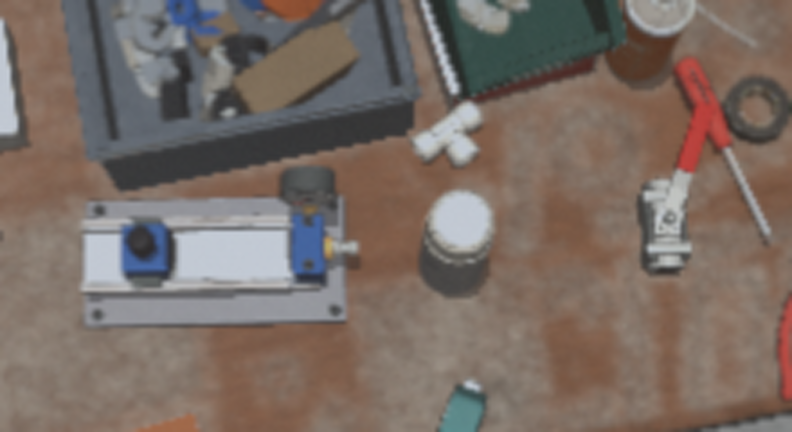

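The crop shows the valve's pipe nearly along world x. The lever leans right of the upper port, so the +y port points away from the robot. A red screwdriver lies beyond it. I'll take closer wrist looks at the stand and at the valve.

```bash
cat >> h.py <<'E'
from scipy.spatial.transform import Rotation as Ro
def quat(a):  # tool down, jaw axis at world angle a
    x=np.array([0,0,-1.]);z=np.array([np.cos(a),np.sin(a),0]);y=np.cross(z,x)
    q=Ro.from_matrix(np.c_[x,y,z]).as_quat(); return [q[3],q[0],q[1],q[2]]
E
python3 - <<'E'
from h import *
q=r.current_tcp_rot(); print(Ro.from_quat([q[1],q[2],q[3],q[0]]).as_matrix().round(2))
for a in(0,np.pi,np.pi/2,-np.pi/2):
    for P in([480,130,380],[540,-327,350],[540,-327,40],[515,110,70]):
        s=r.inverse_kinematics(P,quat(a)); print(round(a,2),P,None if s is None else np.round(s,2))
E
```

```text
[[-0.   -0.97  0.25]
 [-0.    0.25  0.97]
 [-1.   -0.   -0.  ]]
0 [480, 130, 380] [-0.69  0.28  0.51  1.62 -0.14  1.28 -0.15]
0 [540, -327, 350] [ 0.09  0.6   0.79  1.31 -0.42  1.4   0.87]
0 [540, -327, 40] [ 0.33  0.84  0.31  1.67 -0.37  0.69  0.83]
0 [515, 110, 70] [-0.44  0.68  0.29  1.96 -0.35  0.55  0.09]
3.14 [480, 130, 380] [-0.17  0.26 -0.19  1.61  0.05  1.28  2.78]
3.14 [540, -327, 350] [-0.03  0.71  1.13  1.32 -0.64  1.49 -2.1 ]
3.14 [540, -327, 40] [-0.04  1.13  1.13  1.68 -1.13  1.13 -1.71]
3.14 [515, 110, 70] [ 0.02  0.7  -0.42  1.94  0.48  0.6   2.43]
1.57 [480, 130, 380] [-0.47  0.26  0.22  1.61 -0.06  1.27  1.33]
1.57 [540, -327, 350] [ 0.03  0.65  0.95  1.31 -0.52  1.43  2.52]
1.57 [540, -327, 40] [ 0.56  0.82 -0.08  1.66  0.1   0.67  2.  ]
1.57 [515, 110, 70] [-0.22  0.66 -0.05  1.95  0.06  0.53  1.26]
-1.57 [480, 130, 380] [-0.93  0.34  0.89  1.63 -0.27  1.3  -1.57]
-1.57 [540, -327, 350] [ 0.02  0.66  0.98  1.31 -0.53  1.44 -0.61]
-1.57 [540, -327, 40] [ 0.24  0.87  0.48  1.67 -0.55  0.74 -0.59]
-1.57 [515, 110, 70] [-0.62  0.74  0.57  1.96 -0.66  0.64 -1.18]
```

```bash
python3 - <<'E'
from h import *
r.move_ptp([480,130,380],quat(0))
p,d,c=cam('wrist'); np.savez('wst.npz',p=p,d=d,c=c); save(p,'wst.png',k=1.5); print(-np.array(c['R']).T@np.array(c['t']),r.current_tool_pos())
r.move_ptp([540,-327,330],quat(np.pi/2))
p,d,c=cam('wrist'); np.savez('wv.npz',p=p,d=d,c=c); save(p,'wv.png',k=1.5); print(-np.array(c['R']).T@np.array(c['t']),r.current_tool_pos(),r.current_time())
E
```

```text
[480.45662864 207.47027031 514.51961215] [479.78155231 131.48366582 379.54502536]
[ 465.7946515  -325.91305701  465.00176053] [ 540.7235892  -325.8259731   330.09766279] 4.4167
```

View pics/wst.png

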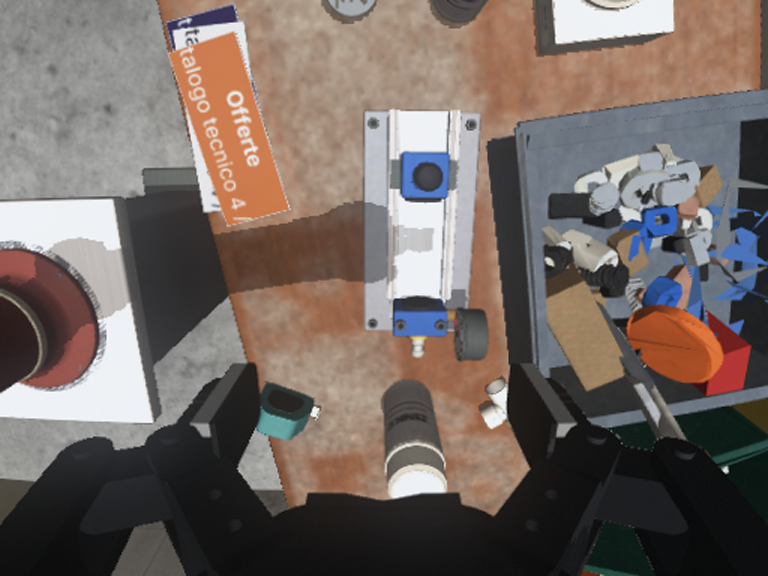

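View pics/wv.png

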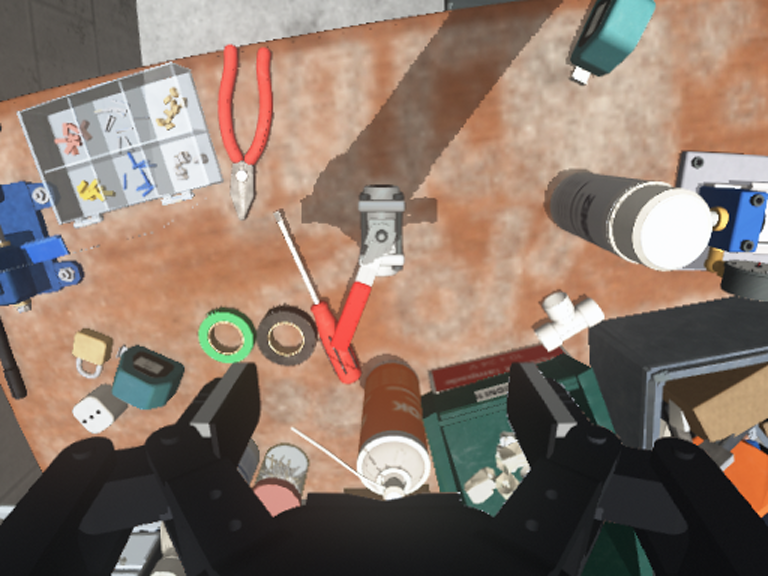

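The stand view shows the bed corners near (364,110), (479,111) and (364,331), the knob at (430,177), the channel at 389–460, the head at (420,318) and the gauge at (470,335). The valve view shows the stem at (381,236), the caps at rows 185–213 and 255–272, and the lever to (345,350), where it hangs over the screwdriver handle.

```bash
python3 - <<'E'
from h import *
z=np.load('wst.npz',allow_pickle=True); p,d,c=z['p'],z['d'],z['c'].item(); W=world(d,c)
zz=W[...,2]; hsv=cv2.cvtColor(p,cv2.COLOR_RGB2HSV);H,S,V=[hsv[...,i].astype(int) for i in range(3)]
box=np.zeros(zz.shape,bool); box[70:232,235:325]=1
print('screws z12',ray(np.array([[374,123],[471,124],[374,323]])/1.5,c,12).round(1).tolist())
bl=(H>100)&(H<130)&(S>120)&box
for nm,zz0,rows in(('tail',71,(90,140)),('head',74,(190,232))):
    m=bl.copy(); m[:rows[0]]=0;m[rows[1]:]=0; m&=abs(zz-zz0)<5
    v,u=np.nonzero(m); B=ray(np.c_[u,v],c,zz0)[:,:2]; print(nm,m.sum(),cv2.minAreaRect(B.astype(np.float32)),B.min(0).round(1),B.max(0).round(1),np.nanmedian(W[m],0).round(1))
k=(V<60)&box&(zz>100); k[140:]=0; v,u=np.nonzero(k); print('knob',k.sum(),ray([[u.mean(),v.mean()]],c,111).round(1),np.nanmedian(W[k],0).round(1), 'depth-centre')
b=box&(abs(zz-12)<4)&(S<70); v,u=np.nonzero(b); B=ray(np.c_[u,v],c,12)[:,:2]
print('bed',b.sum(),cv2.minAreaRect(B.astype(np.float32)),np.percentile(B,[.3,99.7],axis=0).round(1))
l=box&(abs(zz-45)<4)&(S<70); l[:75]=0; l[190:]=0; v,u=np.nonzero(l); B=ray(np.c_[u,v],c,45)[:,:2]
for nm,s in(('lip-',B[:,0]<np.median(B[:,0])),('lip+',B[:,0]>=np.median(B[:,0]))): pass
mid=(B[:,0].min()+B[:,0].max())/2
for s in(B[:,0]<mid,B[:,0]>=mid): print('lip',s.sum(),np.polyfit(B[s,1],B[s,0],1).round(4),B[s].min(0).round(1),B[s].max(0).round(1))
z=np.load('wv.npz',allow_pickle=True); p,d,c=z['p'],z['d'],z['c'].item(); W=world(d,c)
zz=W[...,2]; hsv=cv2.cvtColor(p,cv2.COLOR_RGB2HSV);H,S,V=[hsv[...,i].astype(int) for i in range(3)]
box=np.zeros(zz.shape,bool); box[115:260,200:290]=1
print('stem',ray(np.array([[381,236]])/1.5,c,60).round(1),'table',np.nanmedian(zz[130:150,290:320]))
m=box&(S<60)&(abs(zz-44)<4)&(np.arange(384)[:,None]<190); v,u=np.nonzero(m); B=ray(np.c_[u,v],c,44)[:,:2]; print('caps',m.sum(),cv2.minAreaRect(B.astype(np.float32)),B.min(0),B.max(0))
rd=box&((H<8)|(H>172))&(S>140)&(zz>52); v,u=np.nonzero(rd); B=ray(np.c_[u,v],c,64)[:,:2].astype(np.float32); print('lever',rd.sum(),cv2.fitLine(B,cv2.DIST_L2,0,.01,.01).ravel(),cv2.minAreaRect(B),np.nanmedian(zz[rd]))
g=np.uint8(m)*120+np.uint8(rd)*200
cv2.imwrite('pics/mask.png',np.hstack([cv2.resize(p[110:260,190:300,::-1],None,fx=3.5,fy=3.5),cv2.cvtColor(cv2.resize(g[110:260,190:300],None,fx=3.5,fy=3.5),cv2.COLOR_GRAY2BGR)]))
E
```

```text
screws z12 [[470.3, 241.6, 12.0], [577.8, 241.4, 12.0], [469.6, 4.6, 12.0]]
tail 598 ((522.1722412109375, 188.11968994140625), (45.726043701171875, 42.78089141845703), 0.40367594361305237) [499.2 166.6] [545.1 209.7] [517.1 190.7  70.7]
head 479 ((520.73486328125, 30.20323944091797), (57.84352111816406, 28.45767593383789), 0.10147025436162949) [491.8  15.9] [549.7  44.5] [521.3  32.9  74.2]
knob 3 [[512.2 196.5 111. ]] [513.2 197.2 103.6] depth-centre
bed 3977 ((522.9114990234375, 124.99869537353516), (261.0462341308594, 128.43812561035156), 89.4848403930664) [[457.8  -4.9]
 [586.8 255.8]]
lip 642 [6.700000e-03 4.899154e+02] [485.2  66.4] [497.  249.8]
lip 632 [1.700000e-03 5.535389e+02] [547.8  66.6] [559.5 250.3]
stem [[ 541.  -326.9   60. ]] table 0.5113812015091492
caps 825 ((540.8360595703125, -326.5939025878906), (85.43095397949219, 43.889747619628906), 0.7593804597854614) [ 498.19069854 -348.83908501] [ 583.52264802 -304.24802721]
lever 577 [ 9.3468761e-01 -3.5547024e-01  6.2087933e+02 -3.5749396e+02] ((621.8887939453125, -357.82965087890625), (18.844968795776367, 74.67240905761719), 68.9233169555664) 64.64512550739252
```

View pics/mask.png

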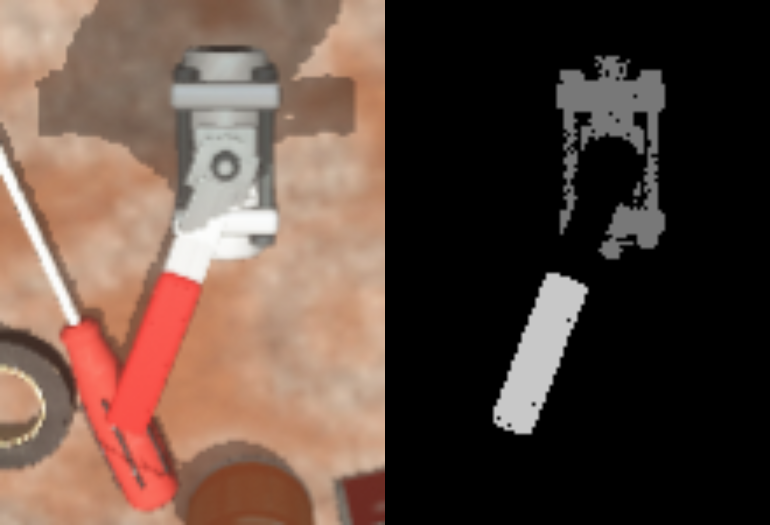

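```bash
python3 - <<'E'
from h import *
a=np.radians(90.8)
r.move_ptp([540.9,-326.7,150],quat(a))
print(r.move_straight([540.9,-326.7,26],feed=80,f_stop=10),r.current_tool_pos())
r.grasp(60); print('open',r.current_opening(),r.current_force())
r.move_straight([540.9,-326.7,60],feed=60)
r.move_straight([540.9,-326.7,245],feed=150); print(r.current_opening(),r.current_force())
b=np.radians(-0.24)
r.move_ptp([522.2,105.5,245],quat(b))
r.move_straight([522.2,105.5,110],feed=100)
print(r.current_tool_pos(),r.current_opening(),r.current_time())
p,d,c=cam('wrist'); np.savez('wp.npz',p=p,d=d,c=c); save(p,'wp.png',k=1.5)
E
```

```text
False [ 541.2461674  -326.90474949   26.5794574 ]
open 40.78507907061839 [0.14190638 0.45952216 2.37856911]
40.68322146114114 [-0.21535635 -0.66085473 -5.36566191]
[522.74616089 105.47320817 110.62516081] 40.983103663538664 12.7583
```

View pics/wp.png

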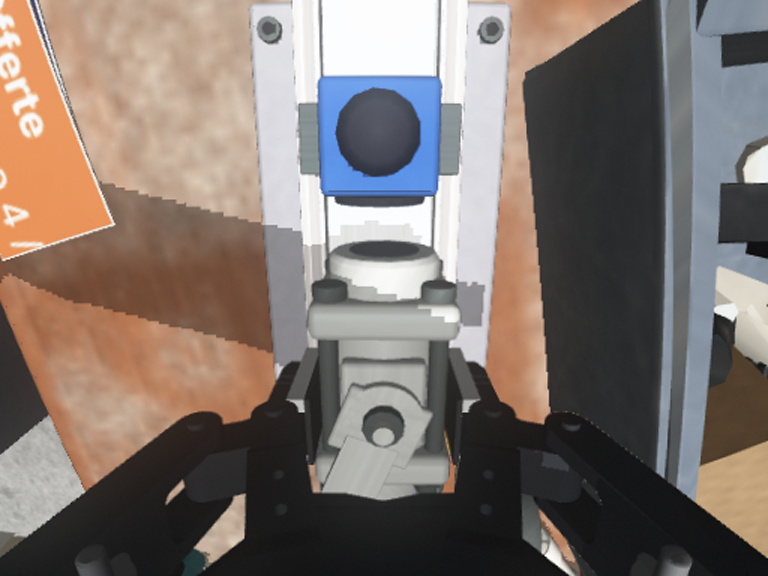

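The valve hangs level over the channel: cap edges at 308–461, row 320. The tail block is at 319–441 with its front edge at row 192, the knob at (378,132) and the screws at (269,29) and (491,29).

```bash
python3 - <<'E'
from h import *
z=np.load('wp.npz',allow_pickle=True); c=z['c'].item()
f=lambda pts,h:print(h,ray(np.array(pts)/1.5,c,h)[:,:2].round(1).tolist())
f([[319,190],[441,190]],71); f([[319,79],[441,79]],71); f([[378,132]],111); f([[269,29],[491,29]],12)
f([[346,205],[411,205]],65); f([[299,140],[461,140]],46)
f([[308,325],[461,325]],44+84.6)   # cap
f([[330,260],[441,260]],22+84.6); f([[382,425]],60+84.6)
E
```

```text
71 [[498.4, 168.0], [547.2, 167.7]]
71 [[500.1, 209.3], [546.0, 209.1]]
111 [[522.5, 187.9]]
12 [[468.2, 242.6], [577.8, 242.0]]
65 [[508.6, 161.3], [535.6, 161.1]]
46 [[486.8, 188.1], [558.8, 187.7]]
128.6 [[501.7, 133.5], [546.6, 133.3]]
106.6 [[506.2, 147.8], [543.1, 147.6]]
144.6 [[523.3, 110.3]]
```

```bash
python3 - <<'E'
from h import *
q=quat(np.radians(-0.24))
r.move_straight([521.3,105.5,85],feed=60)
f0=r.current_force(); 
print(r.move_straight([521.3,105.5,52],feed=20,f_stop=6),r.current_tool_pos(),r.current_force()-f0,r.current_torque(),r.current_opening(),r.current_time())
E
```

```text
True [521.3123211  105.55297142  56.53333998] [-0.36659439 -1.24189821 11.99148147] [0.0371409  0.09096812 0.05069578] 40.56404005092209 14.6583
```

```bash
python3 - <<'E'
from h import *
q=quat(np.radians(-0.24))
r.open_gripper(); print(r.current_opening())
r.move_straight([521.3,105.5,170],feed=100)
p,d,c=cam('wrist'); save(p,'placed.png',k=1.5); np.savez('pl.npz',p=p,d=d,c=c)
r.move_ptp([522.5,188.5,150],q)
print(r.move_straight([522.5,188.5,90],feed=80,f_stop=8),r.current_tool_pos())
r.grasp(40); print(r.current_opening(),r.current_force())
f0=r.current_force()
hit=r.move_straight([522.4,162.5,90],feed=15,f_stop=18)
print(hit,r.current_tool_pos(),r.current_force()-f0,r.current_time())
E
```

```text
85.52657463642018
False [522.95409003 188.44543467  90.36270197]
25.659522585857612 [-2.69983551  0.63138268  6.30368359]
False [521.5374412  167.69209196  90.42480013] [ 0.30286285  6.964076   -0.0812119 ] 20.3083
```

View pics/placed.png

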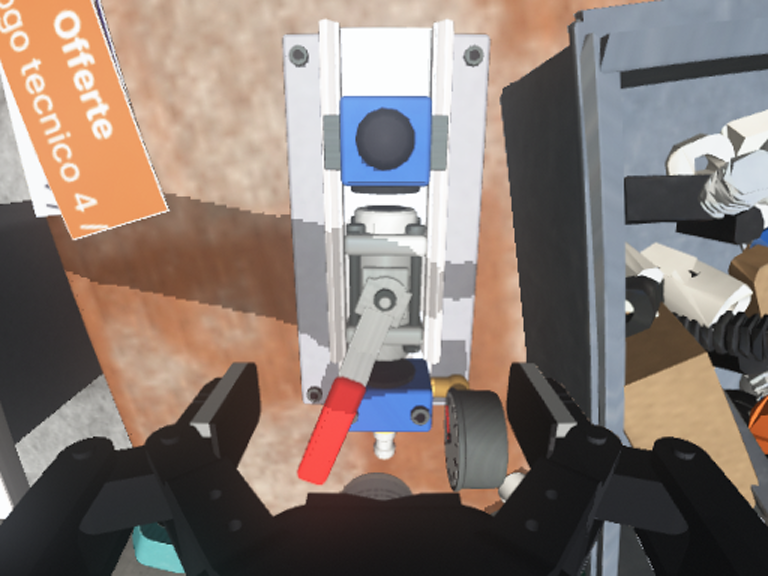

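The valve lies in the channel, centred, with the stem at (385,298) and the lever to (318,470). I'll check the clamp state.

```bash
python3 - <<'E'
from h import *
r.hold(0.5); print(r.current_tool_pos(),r.current_force(),r.current_opening())
p,d,c=cam('wrist'); save(p,'cl1.png',k=1.5); np.savez('cl1.npz',p=p,d=d,c=c)
W=world(d,c)
E
```

```text
[521.52004491 167.69267314  90.40207892] [-3.35591678  6.71387206  4.5224018 ] 25.78655487365954
```

View pics/cl1.png

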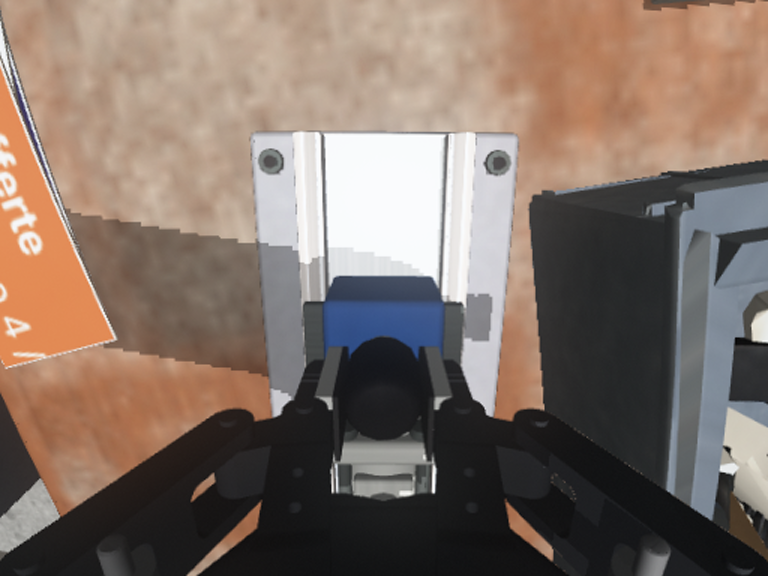

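```bash
python3 - <<'E'
from h import *
y=162.5
for i in range(6):
    y-=2; h=r.move_straight([522.4,y,90],feed=15,f_stop=15); F=r.current_force(); print(y,h,r.current_tool_pos().round(2),F.round(1),r.current_torque().round(2))
    if F[1]>20 or h: break
print(r.current_time())
E
```

```text
160.5 False [521.5  165.64  90.39] [-2.5  6.9  6.3] [ 1.44  0.61 -0.08]
158.5 False [521.52 165.63  90.42] [-3.  10.2  5.1] [ 2.02  0.59 -0.09]
156.5 False [521.49 165.56  90.42] [-2.4 13.3  5.5] [ 2.67  0.59 -0.13]
154.5 False [521.48 165.57  90.41] [-2.5 15.   5. ] [ 3.16  0.54 -0.18]
152.5 False [521.5  165.5   90.43] [-1.9 18.7  4.6] [ 3.73  0.5  -0.29]
150.5 False [521.5  165.5   90.43] [-1.9 20.9  4.8] [ 4.36  0.48 -0.25]
22.5583
```

```bash
python3 - <<'E'
from h import *
r.move_straight([522.0,161.0,90],feed=30); print(r.current_tool_pos(),r.current_force())
r.open_gripper(); r.move_straight([522,166,150],feed=100)
r.move_ptp([522,85,190],quat(np.radians(-0.24)))
p,d,c=cam('wrist'); save(p,'cl2.png',k=1.5); np.savez('cl2.npz',p=p,d=d,c=c)
W=world(d,c);zz=W[...,2];hsv=cv2.cvtColor(p,cv2.COLOR_RGB2HSV);H,S=hsv[...,0],hsv[...,1]
rd=((H<8)|(H>172))&(S>140)&(abs(zz-94)<8); v,u=np.nonzero(rd); B=ray(np.c_[u,v],c,95)[:,:2].astype(np.float32)
l=cv2.fitLine(B,cv2.DIST_L2,0,.01,.01).ravel(); print(rd.sum(),l,cv2.minAreaRect(B),np.degrees(np.arctan2(l[1],l[0])),r.current_time(),r.current_tool_pos())
E
```

```text
[521.51033863 165.650275    90.41242113] [-1.45425571  6.63748552  4.69803472]
1397 [4.2486569e-01 9.0525639e-01 4.9194672e+02 1.6219599e+01] ((505.88897705078125, 24.909648895263672), (105.07722473144531, 53.38675308227539), 34.14157485961914) 64.857834 24.9167 [521.53484755  85.10540713 189.47523337]
```

View pics/cl2.png

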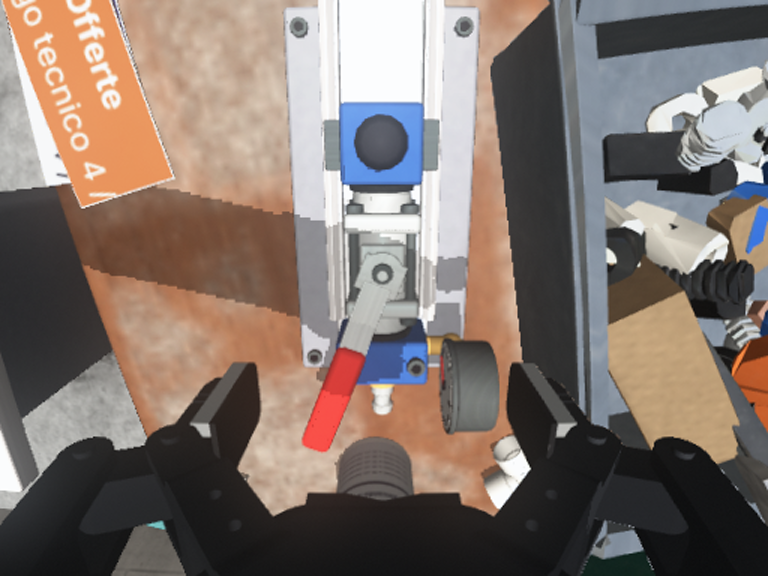

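The valve is square between the seals, with no visible gap at rows 190 and 325. The stem is at (382,272) and the sleeve runs from (350,350) to (318,447). Next is the lever: grip the sleeve and swing it to 45°.

```bash
cat > lev.py <<'E'
from h import *
def lever(name):
    z=np.load(name,allow_pickle=True); p,d,c=z['p'],z['d'],z['c'].item(); zz=world(d,c)[...,2]
    hsv=cv2.cvtColor(p,cv2.COLOR_RGB2HSV);H,S=hsv[...,0],hsv[...,1]
    m=np.uint8(((H<8)|(H>172))&(S>140)&(abs(zz-93)<10)); n,L,st,_=cv2.connectedComponentsWithStats(m)
    k=1+st[1:,4].argmax(); v,u=np.nonzero(L==k); B=ray(np.c_[u,v],c,94)[:,:2].astype(np.float32)
    l=cv2.fitLine(B,cv2.DIST_L2,0,.01,.01).ravel(); print(len(u),l,cv2.minAreaRect(B),'deg',np.degrees(np.arctan2(l[1],l[0]))%180)
    return c
E
python3 - <<'E'
from lev import *
c=lever('cl2.npz'); print('stem',ray(np.array([[382,272]])/1.5,c,90))
S=np.array([522.0,94.3])
for al in(66,45):
    t=np.radians(al); P=S-95*np.array([np.cos(t),np.sin(t)]); print(P,[r.inverse_kinematics([*P,z],quat(t-np.pi/2)) is not None for z in(88,150)])
E
```

```text
1381 [3.6470881e-01 9.3112165e-01 4.9104523e+02 1.5372129e+01] ((490.4374084472656, 13.836402893066406), (74.96601867675781, 18.838817596435547), 68.53883361816406) deg 68.61034
stem [[522.34940145  95.32283494  90.        ]]
[483.36001891   7.51318152] [True, True]
[454.82485579  27.12485579] [True, True]
```

```bash
python3 - <<'E'
from lev import *
S=np.array([522.2,94.9])
def pose(al,z,R=95):
    t=np.radians(al); return [*(S-R*np.array([np.cos(t),np.sin(t)])),z],quat(t-np.pi/2)
r.move_ptp(*pose(68.5,150))
P,q=pose(68.5,87); print(r.move_straight(P,feed=70,f_stop=8),r.current_tool_pos(),r.current_force())
r.grasp(20); print(r.current_opening(),r.current_force(),r.current_torque())
for al in np.linspace(68.5,44.76,7)[1:]:
    P,q=pose(al,87); h=r.move_straight(P,feed=40,attitude=q,f_stop=15); print(round(al,1),h,r.current_tool_pos().round(1),r.current_force().round(1))
    if h: break
print(pose(al,87)[0],r.current_torque()); r.hold(.2)
r.open_gripper(); P,q=pose(al,190); r.move_straight(P,feed=100)
r.move_ptp([522,85,190],quat(np.radians(-0.24)))
p,d,c=cam('wrist'); save(p,'cl3.png',k=1.5); np.savez('cl3.npz',p=p,d=d,c=c); lever('cl3.npz'); print(r.current_time())
E
```

```text
False [487.69710433   6.34502906  87.30660337] [ 0.46823576 -0.23475827  1.03788132]
18.51131042354548 [-0.57944907  0.05594078  1.84184212] [ 0.01017073  0.09412403 -0.01313118]
64.5 False [481.4   9.1  87.1] [-1.1  0.8  2.1]
60.6 False [475.7  12.1  87.1] [0.3 1.1 2.4]
56.6 False [470.2  15.4  87.1] [-0.3  1.4  2.6]
52.7 False [464.8  19.2  87. ] [1.2 0.6 1.3]
48.7 False [459.8  23.3  87. ] [ 0.2 -0.   0.6]
44.8 False [455.   27.8  87. ] [ 0.7 -1.1  2.5]
[np.float64(454.7440633494972), np.float64(28.006826875955824), 87] [-0.0493319  -0.1491583  -0.17671689]
1168 [  0.6759773   0.7369225 466.8269     39.653217 ] ((463.0059509277344, 36.48458480834961), (67.5887222290039, 18.63191795349121), 44.65300750732422) deg 47.46991
31.5833
```

View pics/cl3.png

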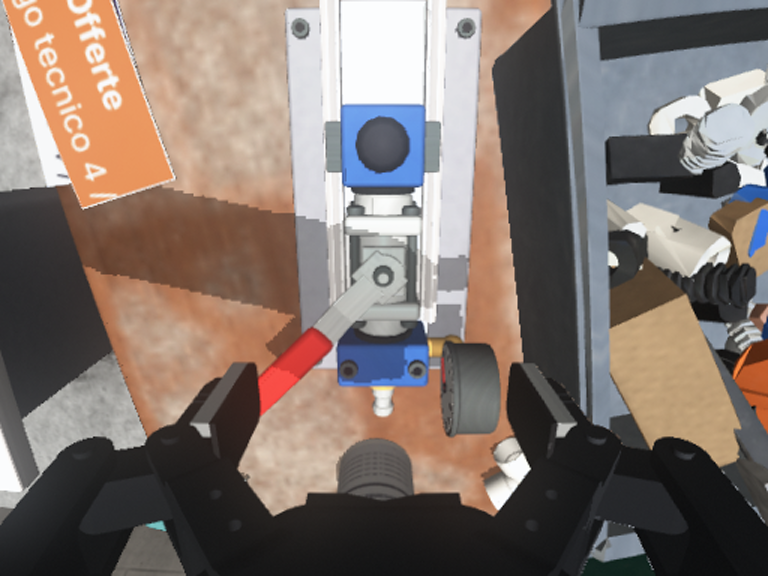

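The picture shows the valve still clamped square, seals on both ports, and the lever at about 44.7° in world, 44.9° to the pipe. The far end of the sleeve is hidden by a finger, so I rely on the rectangle fit and the stem-to-sleeve-centre line, which agree.

```bash
python3 - <<'E'
from h import *
r.move_straight([522,110,260],feed=100); r.hold(0.3)
p,d,c=cam('wrist'); np.savez('cl4.npz',p=p,d=d,c=c)
from lev import lever; lever('cl4.npz'); print(r.current_time()); r.finish_job()
E
```

```text
894 [  0.71232206   0.70185274 460.94327     34.355206  ] ((460.1046142578125, 33.80973815917969), (74.85114288330078, 19.090625762939453), 43.69234085083008) deg 44.575836
32.825
the job is handed in; nothing more can be done
```

The valve is in the test stand, clamped between the two seals, with the red lever set half open. I handed the job in at about 33 s.

- **Placing:** I laid the valve in the channel stem up, with the port under the lever towards the test head. It touched down at the channel floor height, and the force had risen about 12 N when the move stopped.
- **Clamping:** I slid the tailstock up by its knob until it stopped moving. It stood still at knob y = 165.6 mm (about 166 mm expected) while the push rose to about 21 N. I eased the push off to about 7 N before letting go. The pictures show the valve square, with no gap at either seal.
- **Lever:** The last unobstructed view gives about 44.8° to the pipe. The rectangle fit to the same view gives about 43.9°. An earlier line fit read 47.5°, but a finger hid the end of the sleeve in that picture, so I discounted it.
- **Other things on the table:** I did not take a final picture of the cans, jar and tape measure. No move was stopped by an unexpected contact, and the carry passed about 45 mm above the silver can.

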